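Load a rubber buffer on the bench tester with the coaxial drive

TASK

Put the test load on the rubber buffer lying in the bench tester: turn the large outer ring clockwise until the gauge needle has just come off its rest peg, without reaching the single short mark, and let go of the ring without having turned the small inner knob. Then, leaving the ring alone, turn the inner knob clockwise until the needle points at the long thick mark, never letting it reach the pair of marks at the end of the scale, and let go. Do not disturb the screwdriver, spanner and can beside the tester.

Things in the scene. Friction and masses are not known exactly. Their poses are not given: they have to be found in the camera images.
- tester: Low bench tester, bolted down: a dark base plate 405 x 130 mm, 12 mm thick, with a grey gearbox (90 x 100 mm, top 60 mm above the table) carrying the coaxial ring and knob, and an aluminium trough. Origin at table level on the upright axis of ring and knob; local x is the pressing direction, from the gearbox along the trough to the gauge; z up. The plate reaches from x = -60 to +345 mm.
- ring_grip (a point): Centre of the coarse outer ring, on its axis at mid-height: a knurled black ring 56 mm in diameter, 24 mm tall, 66 to 90 mm above the table (6 mm clear of the gearbox). The inner knob stands on top of it, on the same axis.
- ring (a joint): Angle of the outer ring, 0 to 3.2 rad, growing clockwise seen from above. About 0.35 Nm of friction, stays where it is left. Each radian advances the plunger 12 mm: free travel, then pushing the loose buffer along the trough to the gauge's pad. Touch comes 0.6 to 2.5 rad from the start, not known beforehand: the needle or rising torque tells.
- knob_grip (a point): On the axis of the fine inner knob, at the height to grip it (108 mm above the table): a plain knurled metal knob 22 mm in diameter, 90 to 124 mm above the table, directly above the ring's top face.
- knob (a joint): Angle of the inner knob, 0 to 3.6 rad, growing clockwise seen from above; starts between 0 and 0.8. About 0.08 Nm of friction, stays where it is left. Each radian draws the gauge head 2.5 mm towards the plunger, independently of the ring. From first touch to the long mark takes about 0.5 to 1.4 rad.
- knob_mark (a point): Outer end of the index line on top of the inner knob, 9 mm from the axis; it goes round with the knob.
- needle (a joint): Angle of the needle on the gauge's white dial; grows clockwise seen from above. 0 at the rest peg, single short mark 0.9, long thick mark 1.65 (the test load, 15 N), pair of short marks 2.36 to 2.46 (overload). Shows the load on the gauge's pad, 0.11 rad per N. Pad gives 1 mm per 4 N: under load 1 rad of ring moves it 5.3 rad, 1 rad of inner knob 1.1 rad.
- needle_tip (a point): Tip of the dark needle, 62 mm from the dial's centre.
- dial (a point): Centre of the upward-facing white dial (144 mm in diameter, 63 mm above the table) on top of the grey gauge box (156 x 156 mm). In the tester's directions, the needle at rest points nearly along x (0.27 rad to the clockwise side of it) and swings clockwise through -y.
- anvil: The gauge's round steel pressure pad, 26 mm in diameter, spring-backed, at the far end of the trough, facing the plunger. Origin at the centre of its face, 38 mm above the table.
- buffer: Rubber buffer with steel end plates, a cylinder 32 mm in diameter and 45 mm long, lying loose along the trough between plunger and pad. Origin on the trough floor (22 mm above the table) under its middle; x along its length.
- screwdriver: Bystander: screwdriver 200 mm long with an orange handle, lying on the bench. Origin under its middle.
- wrench: Bystander: spanner 180 mm long lying on the bench. Origin under its middle.
- can: Bystander: spray can, 65 mm in diameter, 190 mm tall, standing. Origin at the centre of its foot.

How it is judged:
By the outcome, as a careful person would: the job done as asked, in the order asked, and still so for the second after the job is handed in, with the robot touching nothing.
It also fails if it takes over 72 s, if anything falls off the work surface, if the arm or the gripper's body presses on something with over 40 N, if the wrist force passes 120 N, or if a joint passes its speed limit or range.

ROBOT

A 6-joint arm with a two-finger parallel gripper is mounted at the origin on the work surface. World frame = base frame: x ahead of the robot, y to its left, z up, the work surface at z = 0. Lengths are in m, angles in rad, forces in N, time in s.
With the tool pointing down it reaches from about 0.15 to 0.775 m from the base axis. Payload 6.1 kg.
Tool frame: the origin (TCP) lies at the centre of the arm's flange, where the gripper is bolted on; the fingertips stand 173 mm ahead of it and the grasp point (between the pads) lies grasp_offset ahead of it (grasp_offset is the distance from the TCP to the grasp point, in m); z points along the fingers, y is the line along which they close (so a half turn about z gives the same grasp; the last joint's range is limited). The gripper opens to 85 mm and grips with 20 to 120 N. Pads are 22 mm wide; open, the fingers measure 114 mm over their backs; the gripper's body (76 mm by 85 mm) begins 54 mm behind the grasp point. The pads swing forward as they close: fully open they stand 13 mm farther back than shut.
Start: joints at [-1.341, 0.126, -0.04, 1.405, 0, 1.571], TCP at [0.12, -0.511, 0.405] pointing down, gripper open.
Joint ranges: [-2.72, 2.72], [-0.95, 1.95], [-1.27, 1.35], [-1.78, 2.02], [-1.46, 1.47], [-3.14, 3.14]. Speed limits (rad/s): [2.39, 2.39, 3.01, 3.14, 3.14, 3.14].

INTERFACE

Orientations are given as [roll, pitch, yaw] about the fixed x, y, z axes, in that order (R = Rz(yaw) Ry(pitch) Rx(roll)).
In Python, from rig import * gives the robot as it stands. The module is installed in compiled form; this text tells all that it offers.
- The arm moves only by the shell command python3 -m jog 'ROWS'. ROWS is JSON, a list of rows, each a list of 5 numbers: the closure, from -1 (fully open) to 1 (shut), then the shift along the tool's x, y, z as a fraction of full scale, then the turn about the tool's z as a fraction of full scale. In form: [[gripper, x, y, z, roll], ...]. A call has 1 to 5 rows; each row is the pose to reach, as a shift and turn from the pose commanded when the call began, along the tool's axes at that moment; what a row does not reach only later rows make up. Full scale, the value 1, is 15 cm for a shift and 1.5 rad for a turn. A row lasts 1/10 s, in which the tool goes at most 50 mm and 8.59 degrees, less where a joint would pass 70% of its speed; a pose out of reach is approached as far as the arm can. A call with a number of a shift or a turn outside -1 to 1 is refused whole. A call with a gripper value outside its range is refused whole. The fingers move at their own pace and stop on an object; the grip force is fixed at half the most. Time passes only in rows, so rows that repeat a pose let the fingers close. It gives the time, the measured TCP pose, the force, the opening and the grip force at its end, in the units of the state.
- sense(): the state, without advancing time (a new reading comes with each control period).
- camera(name): name is "side" or "top"; returns (picture, depth): 420x560x3 uint8, blue, green, red; 420x560 float32, m along the optical axis (not along the pixel's ray), 0 where there is no reading.
- calibration(name): a dict with "vertical_fov" (degrees; the focal length in pixels is half the picture's height over the tangent of half this angle, whatever the lens; pixels are square), "cx", "cy" (the principal point, pixels), "R" (3x3) and "t" (3): a world point X has camera coordinates R X + t. Camera axes: x right, y down, z forward; pixel columns grow to the right and rows downward; lengths in m; the calibration is good to about 2 mm. A picture is of the moment at which its call begins. calibration takes no time and is no camera call.
- close_job(): hands the job in; it is judged then, once.
Trained networks look in the newest picture that a camera, given by its name, has taken for a name from the list of things; names that differ only in an ending like _2 or _b are one class to them, and where a whole thing is asked for, a point or a joint stands for the part that bears it (a point fixed in the world has none). Each returns a list of dicts, best first, with "confidence" (0 to 1); they miss things now and then, are a little off and sometimes report something else, mostly with a low value. They report only what shows in the picture. A call takes as long as a camera call.
- boxes_of(label, camera): "bbox" ([centre column, centre row, width, height] in pixels, round what is visible of it).
- silhouettes(label, camera): "region" (420x560 bool, what is visible of it) and "bbox" ([centre column, centre row, width, height] in pixels, round what is visible of it).
- pinpoint(label, camera): "centre" ([row, column] in pixels: a listed point, or the origin of a listed thing).
The state is a dict: "time": time; "joint_positions": joint angles; "joint_velocities": joint speeds; "effort": joint torques, N m; "ee_pos": TCP position; "orientation": TCP orientation; "contact_force": force on the tool from outside, world axes, zero at the start; "torque": the same for the moment, N m; "finger_gap": finger opening in m; "grip_force": force on a finger pad.
Only numpy, scipy, OpenCV 4.12 (cv2) and the standard library are available. Lean on these libraries where they do the work, as an engineer would, in place of code of your own. Each camera call takes 0.05 s, during which the arm holds its last target. There are 200 camera calls.

## Working session

There is one attempt and no reset: what is moved stays moved. The work goes in short steps, Python scripts to look and compute and a shell command to move; the robot and the scene stay as the last step left them, time stands still between calls to the robot, and variables do not carry over. Pictures are saved under pics/ and viewed, at most 10 in all, crops included, and the job is handed in when it is done.

```bash
mkdir -p pics
cat > h.py <<'E'
from rig import *
import numpy as np, cv2
def ray(cam,row,col,z):
    c=calibration(cam);R=np.array(c["R"]);t=np.array(c["t"])
    f=210/np.tan(np.radians(c["vertical_fov"])/2)
    d=R.T@np.array([(col-c["cx"])/f,(row-c["cy"])/f,1]);o=-R.T@t
    return o+d*(z-o[2])/d[2]
def proj(cam,X):
    c=calibration(cam);p=np.array(c["R"])@X+np.array(c["t"])
    f=210/np.tan(np.radians(c["vertical_fov"])/2)
    return f*p[0]/p[2]+c["cx"],f*p[1]/p[2]+c["cy"]
E
python3 - <<'E'
from h import *
s=sense()
for k in s: print(k,np.round(s[k],3))
try: print(grasp_offset)
except Exception as e: print(e)
for c in("top","side"):
    p,d=camera(c);cv2.imwrite(f"pics/{c}0.png",p)
    cal=calibration(c);print(c,cal["vertical_fov"],np.round(-np.array(cal["R"]).T@np.array(cal["t"]),3))
    for n,z in(("knob_grip",.108),("ring_grip",.078),("dial",.063),("needle_tip",.065),("knob_mark",.124),("can",0),("wrench",0),("screwdriver",0)):
        for r in pinpoint(n,c)[:2]: print(c,n,np.round(r["centre"],1),round(r["confidence"],2),np.round(ray(c,*r["centre"],z),4))
E
```

```text
time 0.0
joint_positions [-1.341  0.126 -0.041  1.405 -0.     1.571]
joint_velocities [-0.001 -0.001 -0.     0.003 -0.002  0.   ]
effort [-1.0000e-03 -4.3591e+01  3.5292e+01  1.7000e-02 -0.0000e+00 -0.0000e+00]
ee_pos [ 0.12  -0.511  0.404]
orientation [-3.14  0.    0.23]
contact_force [ 0.299 -0.285 -0.484]
torque [ 0.003 -0.011 -0.028]
grip_force 0.0
finger_gap 0.086
0.1547
top 43.79322332664273 [0.346 0.077 1.299]
top knob_grip [203.8 376.8] 0.54 [ 0.5464 -0.1581  0.108 ]
top ring_grip [203.7 377.4] 0.86 [ 0.5517 -0.1655  0.078 ]
top dial [171.5 285.2] 0.98 [0.6386 0.0513 0.063 ]
top needle_tip [149.5 267.1] 0.43 [0.6942 0.0942 0.065 ]
top knob_mark [199.6 376.5] 0.63 [ 0.5535 -0.1548  0.124 ]
top can [147.1 219.7] 0.56 [0.7215 0.2167 0.    ]
top wrench [236.9 286.1] 0.9 [0.486 0.052 0.   ]
top wrench [192.2 332.1] 0.71 [ 0.597  -0.0675  0.    ]
top screwdriver [140.9 390.8] 0.69 [ 0.7286 -0.2248  0.    ]
side 52.48502227340942 [0.186 0.499 0.625]
side knob_grip [140.9 347. ] 0.72 [ 0.5562 -0.1765  0.108 ]
side ring_grip [155.8 348.3] 0.84 [ 0.5448 -0.1699  0.078 ]
side dial [193.9 247.4] 0.81 [0.6405 0.0478 0.063 ]
side dial [142.8 343.7] 0.24 [ 0.5902 -0.224   0.063 ]
side needle_tip [192.9 220.1] 0.64 [0.6829 0.0818 0.065 ]
side knob_mark [142.  342.7] 0.64 [ 0.5494 -0.1466  0.124 ]
side can [245.9 164.9] 0.67 [0.7116 0.213  0.    ]
side screwdriver [141.3 290.1] 0.62 [ 0.7455 -0.2232  0.    ]
```

View pics/top0.png

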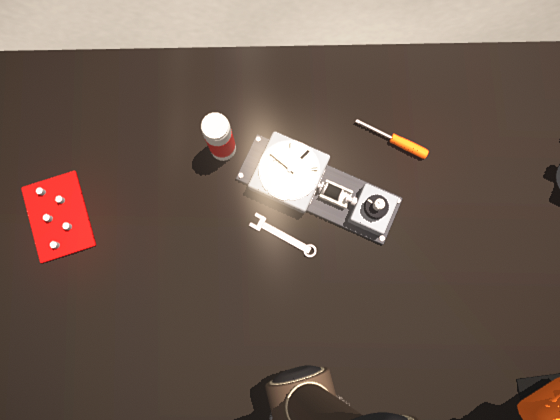

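View pics/side0.png

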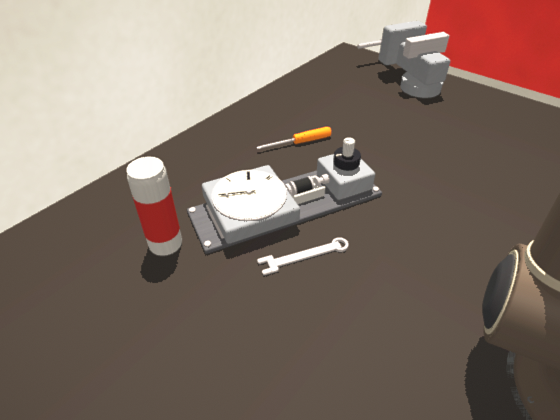

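The top view shows the tester running from the knob at about (377,204) px to the dial at about (290,170). The spanner is at (285,237), the screwdriver at (390,140) and the can at (218,140), all clear of the ring. Moving above the ring now.

```bash
for i in 1; do :; done
python3 -m jog '[[-1,0.33,-0.16,0,0],[-1,0.66,-0.32,0,0],[-1,0.825,-0.397,0,0],[-1,0.825,-0.397,0,0]]'
python3 -m jog '[[-1,0.33,-0.16,0,0],[-1,0.66,-0.32,0,0],[-1,0.825,-0.397,0,0],[-1,0.825,-0.397,0,0]]'
python3 -m jog '[[-1,0.33,-0.16,0,0],[-1,0.66,-0.32,0,0],[-1,0.825,-0.397,0,0],[-1,0.825,-0.397,0,0]]'
python3 -m jog '[[-1,0.33,-0.16,0,-0.1],[-1,0.66,-0.32,0,-0.2],[-1,0.825,-0.397,0,-0.3],[-1,0.825,-0.397,0,-0.4],[-1,0.825,-0.397,0,-0.5]]'
python3 -m jog '[[-1,0,0,0.1,-0.1],[-1,0,0,0.2,-0.2],[-1,0,0,0.3,-0.3],[-1,0,0,0.3,-0.4],[-1,0,0,0.3,-0.5]]'
python3 -m jog '[[-1,0,0,0,-0.1],[-1,0,0,0,-0.2],[-1,0,0,0,-0.2],[-1,0,0,0,-0.2]]'
python3 - <<'E'
from h import *
s=sense()
for k in ("time","joint_positions","ee_pos","orientation","contact_force","torque"): print(k,np.round(s[k],4))
for c in("top","side"):
    p,d=camera(c);cv2.imwrite(f"pics/{c}1.png",p)
    for n,z in(("knob_grip",.108),("ring_grip",.078),("dial",.063),("needle_tip",.065)):
        for r in pinpoint(n,c)[:1]: print(c,n,np.round(r["centre"],1),round(r["confidence"],2),np.round(ray(c,*r["centre"],z),4))
a=[cv2.resize(cv2.imread(f)[y:y+150,x:x+200],(400,300),interpolation=2) for f,x,y in(("pics/top1.png",230,110),("pics/side1.png",200,90))]
cv2.imwrite("pics/v1.png",np.hstack(a))
E
```

```text
time: 1.3
ee_pos: [0.2289, -0.4227, 0.405]
orientation: [-3.142, -0.001, 0.235]
contact_force: [-0.8, 1.2, 0.6]
finger_gap: 0.0855
grip_force: 0.0
time: 1.7
ee_pos: [0.3357, -0.3371, 0.4047]
orientation: [-3.141, -0.001, 0.235]
contact_force: [0.4, -0.7, 0.4]
finger_gap: 0.0854
grip_force: 0.0
time: 2.1
ee_pos: [0.4426, -0.2514, 0.4042]
orientation: [-3.141, -0.0, 0.234]
contact_force: [0.3, -0.3, 0.7]
finger_gap: 0.0856
grip_force: 0.0
time: 2.6
ee_pos: [0.5478, -0.167, 0.4041]
orientation: [-3.141, 0.001, 0.987]
contact_force: [-0.6, 0.1, 0.1]
finger_gap: 0.0854
grip_force: 0.0
time: 3.1
ee_pos: [0.5465, -0.1681, 0.3589]
orientation: [-3.14, -0.0, 1.734]
contact_force: [0.1, -1.2, 0.6]
finger_gap: 0.0856
grip_force: 0.0
time: 3.5
ee_pos: [0.5469, -0.1676, 0.3597]
orientation: [-3.141, 0.0, 2.025]
contact_force: [0.8, -1.4, 0.0]
finger_gap: 0.0852
grip_force: 0.0
time 3.5
joint_positions [-2.9720e-01  2.1800e-01 -2.7500e-02  1.3255e+00 -3.0000e-04  8.1940e-01]
ee_pos [ 0.5469 -0.1676  0.3597]
orientation [-3.1413e+00  1.0000e-04  2.0249e+00]
contact_force [ 0.7577 -1.4086  0.0257]
torque [-0.0006  0.0046 -0.0006]
top knob_grip [203.6 378.4] 0.68 [ 0.5468 -0.1619  0.108 ]
top ring_grip [207.1 376.1] 0.65 [ 0.5436 -0.1619  0.078 ]
top dial [171.  286.4] 0.92 [0.6398 0.0484 0.063 ]
top needle_tip [155.  267.4] 0.42 [0.6803 0.0937 0.065 ]
side knob_grip [144.9 346.1] 0.58 [ 0.5496 -0.1628  0.108 ]
side ring_grip [156.3 348.5] 0.84 [ 0.5435 -0.1686  0.078 ]
side dial [190.4 249.1] 0.67 [0.645  0.0377 0.063 ]
side needle_tip [195.1 219.2] 0.52 [0.6795 0.0876 0.065 ]
```

View pics/v1.png

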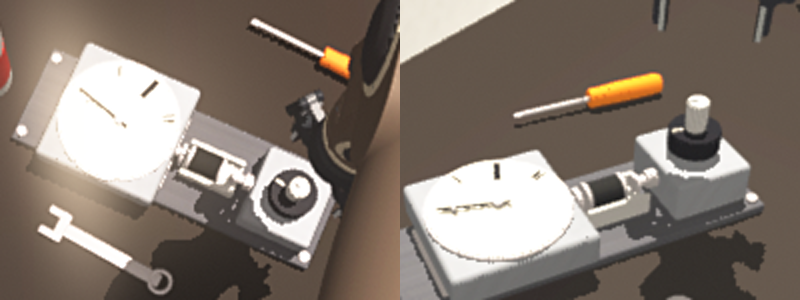

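Needle at rest (crop: from (125,122) to (80,90)) and the buffer is loose. I'll refine the axis from the depth image while turning the gripper back for travel.

```bash
python3 -m jog '[[-1,0,0,0,-0.1],[-1,0,0,0,-0.2],[-1,0,0,0,-0.3],[-1,0,0,0,-0.4],[-1,0,0,0,-0.5]]'|tail -5
python3 -m jog '[[-1,0,0,0,-0.1],[-1,0,0,0,-0.1],[-1,0,0,0,-0.1]]'|tail -5
cat >> h.py <<'E'
def cloud(cam):
    p,d=camera(cam);c=calibration(cam);R=np.array(c["R"]);t=np.array(c["t"])
    f=210/np.tan(np.radians(c["vertical_fov"])/2);v,u=np.mgrid[:420,:560]
    X=(np.dstack([(u-c["cx"])/f*d,(v-c["cy"])/f*d,d])-t)@R
    X[d==0]=np.nan
    return p,X
E
python3 - <<'E'
from h import *
for c in("top","side"):
    p,X=cloud(c)
    near=np.hypot(X[...,0]-.546,X[...,1]+.165)<.05
    for lo,hi in((.116,.14),(.094,.116),(.08,.094),(.064,.08)):
        m=near&(X[...,2]>lo)&(X[...,2]<hi); q=X[m]
        if len(q): print(c,lo,len(q),q.mean(0).round(4),q.min(0).round(4),q.max(0).round(4))
s=sense();print(s["ee_pos"],s["orientation"],s["joint_positions"])
E
```

```text
ee_pos: [0.5474, -0.1664, 0.3597]
orientation: [-3.142, 0.0, 2.786]
contact_force: [-0.5, -0.7, 0.1]
finger_gap: 0.0854
grip_force: 0.0
ee_pos: [0.5473, -0.1664, 0.3597]
orientation: [-3.142, 0.0, 2.926]
contact_force: [0.3, -1.4, 0.9]
finger_gap: 0.0856
grip_force: 0.0
top 0.116 87 [ 0.5439 -0.1601  0.1235] [ 0.5324 -0.1722  0.1169] [ 0.5549 -0.1496  0.1298]
top 0.094 26 [ 0.5406 -0.1561  0.1026] [ 0.5244 -0.1869  0.0945] [ 0.5624 -0.1374  0.1158]
top 0.08 339 [ 0.5415 -0.1587  0.0896] [ 0.5158 -0.1885  0.0801] [ 0.5708 -0.1326  0.0939]
top 0.064 67 [ 0.531  -0.1512  0.0682] [ 0.4974 -0.2051  0.0641] [ 0.5759 -0.1166  0.0798]
side 0.116 88 [ 0.5414 -0.1574  0.1223] [ 0.5315 -0.1714  0.116 ] [ 0.5541 -0.1483  0.1252]
side 0.094 95 [ 0.5396 -0.1527  0.1057] [ 0.5315 -0.1638  0.0944] [ 0.553  -0.1471  0.116 ]
side 0.08 336 [ 0.5381 -0.1513  0.0887] [ 0.5147 -0.1878  0.0803] [ 0.5716 -0.131   0.0936]
side 0.064 129 [ 0.5337 -0.1409  0.0738] [ 0.5145 -0.1716  0.065 ] [ 0.5675 -0.1308  0.0799]
[ 0.54732503 -0.1664443   0.35969292] [ 3.14157919e+00 -9.23864171e-06  2.92735522e+00] [-2.95221327e-01  2.17987604e-01 -2.73859142e-02  1.32543311e+00
  1.26680956e-05 -8.09838980e-02]
```

```bash
python3 -m jog '[[-1,0.034,0.037,0,0],[-1,0.034,0.037,0.3,0],[-1,0.034,0.037,0.5,0],[-1,0.034,0.037,0.6,0],[-1,0.034,0.037,0.6,0]]'
python3 -m jog '[[-1,0,0,0.1,0],[-1,0,0,0.22,0],[-1,0,0,0.22,0]]'
python3 - <<'E'
from h import *
for c in("top","side"):
    p,d=camera(c);cv2.imwrite(f"pics/{c}2.png",p)
a=[cv2.resize(cv2.imread(f)[y:y+150,x:x+200],(400,300),interpolation=2) for f,x,y in(("pics/top2.png",230,110),("pics/side2.png",200,90))]
cv2.imwrite("pics/v2.png",np.hstack(a))
print(sense()["ee_pos"],sense()["contact_force"])
E
```

```text
time: 5.4
ee_pos: [0.5423, -0.1593, 0.2672]
orientation: [3.141, -0.005, 2.929]
contact_force: [-0.3, 0.4, 0.6]
finger_gap: 0.0856
grip_force: 0.0
time: 5.7
ee_pos: [0.543, -0.1597, 0.2359]
orientation: [3.141, -0.002, 2.929]
contact_force: [0.4, 0.7, -0.1]
finger_gap: 0.0857
grip_force: 0.0
[ 0.54368253 -0.15991872  0.23781764] [1.01522209 0.36680569 0.82204911]
```

View pics/v2.png

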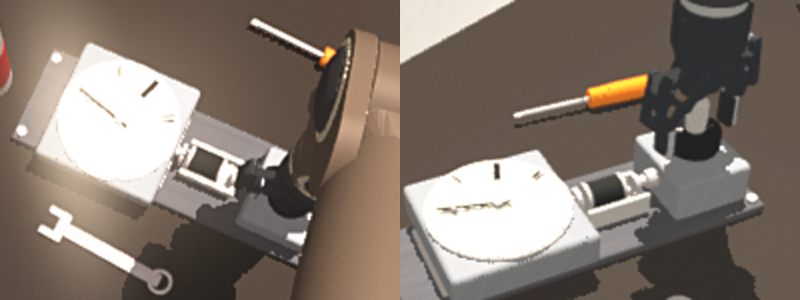

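Fingers flank the ring and the dial is in full view. Closing on the ring and setting up a needle reader.

```bash
python3 -m jog '[[1,0,0,0,0],[1,0,0,0,0],[1,0,0,0,0],[1,0,0,0,0],[1,0,0,0,0]]'
cat >> h.py <<'E'
C=np.array([.6398,.0497]); AX=np.array([.5435,-.160])
def needle(cam,verbose=0,r0=.015,r1=.045):
    p,_=camera(cam); g=cv2.cvtColor(p,cv2.COLOR_BGR2GRAY).astype(np.float32)
    th0=np.arctan2(*(C-AX)[::-1])-.27
    best=None
    n=np.arange(-.3,3.0,.02); rs=np.linspace(r0,r1,25)
    for dx in np.arange(-.005,.0051,.0025):     # allow for a small centre error
      for dy in np.arange(-.005,.0051,.0025):
        a=th0-n[:,None]; P=np.stack([C[0]+dx+rs*np.cos(a),C[1]+dy+rs*np.sin(a),np.full(a.shape[0:1]+rs.shape,.065)],-1)
        uv=np.array([proj(cam,x) for x in P.reshape(-1,3)],np.float32).reshape(len(n),-1,2)
        s=cv2.remap(g,uv[...,0],uv[...,1],1).mean(1); i=s.argmin()
        if best is None or s[i]<best[0]: best=(s[i],n[i],dx,dy,np.median(s))
    return [round(float(v),4) for v in best]
E
cat > look.py <<'E'
from h import *
for c in("top","side"):
    print(c,needle(c))
    r=pinpoint("needle_tip",c)
    if r:
        q=ray(c,*r[0]["centre"],.065)[:2]-C
        print("  tip",round(r[0]["confidence"],2),np.round(np.arctan2(*(C-AX)[::-1])-.27-np.arctan2(q[1],q[0]),3),round(np.hypot(*q),3))
s=sense();print(round(s["time"],2),np.round(s["ee_pos"],4),np.round(s["orientation"],4),"F",np.round(s["contact_force"],1),"T",np.round(s["torque"],3),round(s["finger_gap"],4),np.round(s["grip_force"],1))
E
python3 look.py
```

```text
time: 6.3
ee_pos: [0.5438, -0.1599, 0.2384]
orientation: [3.141, 0.002, 2.93]
contact_force: [-1.3, 1.7, 6.4]
finger_gap: 0.0544
grip_force: 62.4Traceback (most recent call last):
  File "look.py", line 3, in <module>
    print(c,needle(c))
            ~~~~~~^^^
  File "h.py", line 27, in needle
    uv=np.array([proj(cam,x) for x in P.reshape(-1,3)],np.float32).reshape(len(n),-1,2)
                 ~~~~^^^^^^^
  File "h.py", line 9, in proj
    c=calibration(cam);p=np.array(c["R"])@X+np.array(c["t"])
ValueError: time passes only in moves, steps and waits
```

```bash
sed -i 's/^from rig import \*/from rig import *\nfrom functools import lru_cache\ncalibration=lru_cache(calibration)/' h.py; python3 look.py
```

```text
top [192.7816, 0.02, 0.005, -0.005, 255.0]
  tip 0.51 0.125 0.066
side [179.0607, 0.02, 0.005, -0.005, 255.0]
  tip 0.64 0.078 0.056
6.55 [ 0.5438 -0.1599  0.2384] [3.1410e+00 2.3000e-03 2.9298e+00] F [-2.2  2.   5.7] T [0.381 0.247 0.028] 0.0545 62.4
```

```bash
sed -i 's/C=np.array(\[.6398,.0497\])/C=np.array([.6430,.0470])/' h.py
python3 -m jog '[[1,0,0,0,0.1],[1,0,0,0,0.2],[1,0,0,0,0.3],[1,0,0,0,0.333],[1,0,0,0,0.333]]'; python3 look.py
python3 - <<'E'
from h import *
p,d=camera("top");q,d=camera("side")
cv2.imwrite("pics/v3.png",np.hstack([cv2.resize(x[a:a+100,b:b+133],(400,300),interpolation=2) for x,a,b in((p,130,270),(q,110,240))]))
E
```

```text
time: 7.05
ee_pos: [0.544, -0.1597, 0.2384]
orientation: [3.139, 0.002, 2.429]
contact_force: [0.1, 2.3, 5.8]
finger_gap: 0.0542
grip_force: 62.4
top [190.6474, -0.02, 0.0, -0.005, 255.0]
  tip 0.6 0.03 0.063
side [168.5148, 0.02, 0.005, 0.0025, 255.0]
  tip 0.56 2.232 0.204
7.25 [ 0.544  -0.1597  0.2384] [3.1391e+00 1.5000e-03 2.4299e+00] F [-0.8  3.3  5.6] T [ 0.596  0.147 -0.299] 0.0544 62.4
```

View pics/v3.png

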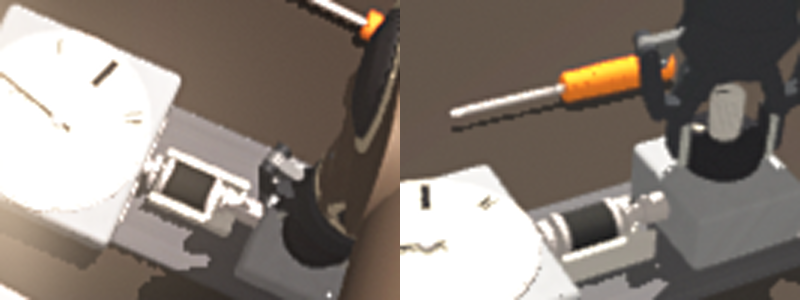

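```bash
cat > chk.py <<'E'
from h import *
import sys
a,b=needle("top"),needle("side");s=sense()
print(round(s["time"],2),"needle",a[1],b[1],"yaw",round(s["orientation"][2],3),"Tz",round(s["torque"][2],3),flush=True)
sys.exit(max(a[1],b[1])>float(sys.argv[1]) or min(a[0],b[0])>235)
E
J="python3 -m jog"; c="python3 chk.py 0.1"
python3 -m jog '[[1,0,0,0,0.047],[1,0,0,0,0.047]]' >/dev/null && $c &&
python3 -m jog '[[1,0,0,0,0.047],[1,0,0,0,0.047]]' >/dev/null && $c &&
python3 -m jog '[[1,0,0,0,0.047],[1,0,0,0,0.047]]' >/dev/null && $c &&
python3 -m jog '[[1,0,0,0,0.047],[1,0,0,0,0.047]]' >/dev/null && $c &&
python3 -m jog '[[1,0,0,0,0.047],[1,0,0,0,0.047]]' >/dev/null && $c &&
python3 -m jog '[[1,0,0,0,0.047],[1,0,0,0,0.047]]' >/dev/null && $c &&
python3 -m jog '[[1,0,0,0,0.047],[1,0,0,0,0.047]]' >/dev/null && $c &&
python3 -m jog '[[1,0,0,0,0.047],[1,0,0,0,0.047]]' >/dev/null && $c &&
python3 -m jog '[[1,0,0,0,0.047],[1,0,0,0,0.047]]' >/dev/null && $c &&
python3 -m jog '[[1,0,0,0,0.047],[1,0,0,0,0.047]]' >/dev/null && $c; python3 look.py
```

```text
7.65 needle -0.02 0.02 yaw 2.359 Tz -0.326
7.95 needle -0.02 0.02 yaw 2.289 Tz -0.343
8.25 needle -0.02 0.02 yaw 2.218 Tz -0.376
8.55 needle -0.02 0.02 yaw 2.148 Tz -0.34
8.85 needle -0.02 0.02 yaw 2.078 Tz -0.352
9.15 needle -0.02 0.02 yaw 2.007 Tz -0.309
9.45 needle -0.02 0.02 yaw 1.937 Tz -0.294
9.75 needle -0.02 0.02 yaw 1.867 Tz -0.415
10.05 needle -0.02 0.02 yaw 1.796 Tz -0.39
10.35 needle -0.02 0.02 yaw 1.726 Tz -0.348
top [190.3827, -0.02, 0.0, -0.005, 255.0]
  tip 0.63 0.086 0.063
side [168.0529, 0.02, 0.005, 0.0025, 255.0]
  tip 0.39 0.175 0.054
10.55 [ 0.5444 -0.1595  0.2384] [ 3.1377e+00 -1.0000e-03  1.7257e+00] F [1.2 3.9 5.8] T [ 0.912 -0.214 -0.394] 0.0543 62.4
```

```bash
c="python3 chk.py 0.1"
python3 -m jog '[[1,0,0,0,0.047],[1,0,0,0,0.047]]' >/dev/null && $c &&
python3 -m jog '[[1,0,0,0,0.047],[1,0,0,0,0.047]]' >/dev/null && $c &&
python3 -m jog '[[1,0,0,0,0.047],[1,0,0,0,0.047]]' >/dev/null && $c &&
python3 -m jog '[[1,0,0,0,0.047],[1,0,0,0,0.047]]' >/dev/null && $c &&
python3 -m jog '[[1,0,0,0,0.047],[1,0,0,0,0.047]]' >/dev/null && $c &&
python3 -m jog '[[1,0,0,0,0.047],[1,0,0,0,0.047]]' >/dev/null && $c &&
python3 -m jog '[[1,0,0,0,0.047],[1,0,0,0,0.047]]' >/dev/null && $c &&
python3 -m jog '[[1,0,0,0,0.047],[1,0,0,0,0.047]]' >/dev/null && $c &&
python3 -m jog '[[1,0,0,0,0.047],[1,0,0,0,0.047]]' >/dev/null && $c &&
python3 -m jog '[[1,0,0,0,0.047],[1,0,0,0,0.047]]' >/dev/null && $c; python3 look.py
```

```text
10.85 needle -0.02 0.02 yaw 1.655 Tz -0.303
11.15 needle -0.02 0.02 yaw 1.585 Tz -0.351
11.45 needle -0.02 0.02 yaw 1.514 Tz -0.342
11.75 needle -0.02 0.02 yaw 1.444 Tz -0.324
12.05 needle 0.06 0.14 yaw 1.373 Tz -0.338
top [187.666, 0.06, 0.0, -0.005, 255.0]
  tip 0.45 0.033 0.058
side [143.4924, 0.14, 0.0, -0.0025, 255.0]
  tip 0.58 0.153 0.056
12.25 [ 0.5446 -0.1595  0.2384] [ 3.1377e+00 -2.5000e-03  1.3732e+00] F [2.7 5.8 4.3] T [ 0.924 -0.428 -0.334] 0.0544 62.3
```

```bash
python3 -m jog '[[1,0,0,0,0.02],[1,0,0,0,0.02],[1,0,0,0,0.02]]' >/dev/null; python3 chk.py 0.1
python3 -m jog '[[-1,0,0,0,0.0],[-1,0,0,0,0],[-1,0,0,0,0],[-1,0,0,0,0],[-1,0,0,0,0]]'; python3 look.py
python3 - <<'E'
from h import *
p,d=camera("top");q,d=camera("side")
cv2.imwrite("pics/v4.png",np.hstack([cv2.resize(x[a:a+100,b:b+133],(400,300),interpolation=2) for x,a,b in((p,130,250),(q,110,240))]))
E
```

```text
12.65 needle 0.24 0.32 yaw 1.344 Tz -0.166
time: 13.15
ee_pos: [0.5434, -0.1601, 0.2366]
orientation: [-3.141, 0.0, 1.343]
contact_force: [-0.0, 1.0, -0.3]
finger_gap: 0.0854
grip_force: 0.0
top [181.2967, 0.24, -0.0025, -0.005, 255.0]
  tip 0.45 0.183 0.068
side [161.6913, 0.32, -0.005, -0.005, 255.0]
  tip 0.65 -1.978 0.194
13.35 [ 0.5435 -0.16    0.2367] [-3.1415  0.      1.3427] F [ 0.2 -0.4 -0. ] T [0.011 0.04  0.023] 0.0855 0.0
```

View pics/v4.png

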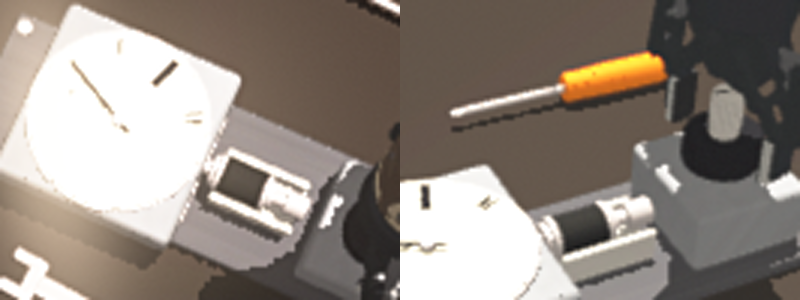

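Needle at about 0.25, off the peg and short of the single mark, with the ring released. Lifting to knob height, winding the wrist back and gripping the knob.

```bash
python3 -m jog '[[-1,0,0,-0.11,0],[-1,0,0,-0.22,0],[-1,0,0,-0.22,0],[-1,0,0,-0.22,-0.1],[-1,0,0,-0.22,-0.2]]' >/dev/null
python3 -m jog '[[-1,0,0,0,-0.1],[-1,0,0,0,-0.2],[-1,0,0,0,-0.2],[-1,0,0,0,-0.2]]'
python3 -m jog '[[0.2,0,0,0,0],[0.2,0,0,0,0],[1,0,0,0,0],[1,0,0,0,0],[1,0,0,0,0]]'
python3 -m jog '[[1,0,0,0,0],[1,0,0,0,0],[1,0,0,0,0]]'; python3 look.py
python3 - <<'E'
from h import *
p,d=camera("top");q,d=camera("side")
cv2.imwrite("pics/v5.png",np.hstack([cv2.resize(x[a:a+100,b:b+133],(400,300),interpolation=2) for x,a,b in((p,130,250),(q,90,260))]))
E
```

```text
time: 14.35
ee_pos: [0.5434, -0.1599, 0.2691]
orientation: [-3.141, -0.0, 1.939]
contact_force: [-0.3, 0.5, 1.3]
finger_gap: 0.0854
grip_force: 0.0
time: 14.85
ee_pos: [0.5443, -0.1598, 0.2702]
orientation: [3.139, -0.0, 1.943]
contact_force: [5.3, 2.2, 0.4]
finger_gap: 0.0204
grip_force: 58.6
time: 15.15
ee_pos: [0.5443, -0.1597, 0.2702]
orientation: [3.139, 0.0, 1.943]
contact_force: [4.6, 2.7, 0.0]
finger_gap: 0.0203
grip_force: 58.7
top [180.437, 0.24, -0.0025, -0.005, 255.0]
  tip 0.59 0.279 0.063
side [161.5991, 0.32, -0.005, -0.005, 255.0]
  tip 0.47 0.109 0.055
15.35 [ 0.5443 -0.1597  0.2702] [3.1388e+00 1.0000e-04 1.9431e+00] F [ 4.9  3.1 -0.4] T [ 0.49  -0.833 -0.08 ] 0.0204 58.7
```

View pics/v5.png

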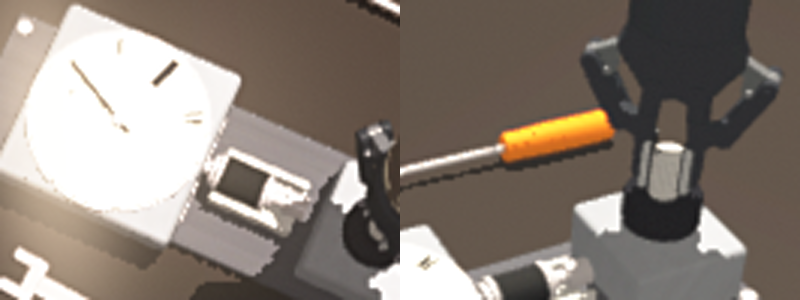

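The fingers hold the knob with clearance above the ring, and the needle hasn't changed. Turning the knob.

```bash
python3 -m jog '[[1,0,0,0,0.04],[1,0,0,0,0.08],[1,0,0,0,0.13],[1,0,0,0,0.13],[1,0,0,0,0.13]]'>/dev/null; python3 chk.py 0.7 && 
python3 -m jog '[[1,0,0,0,0.04],[1,0,0,0,0.08],[1,0,0,0,0.13],[1,0,0,0,0.13],[1,0,0,0,0.13]]'>/dev/null; python3 look.py
```

```text
16.05 needle 0.42 0.44 yaw 1.748 Tz -0.044
top [180.9312, 0.6, 0.005, -0.005, 255.0]
  tip 0.62 0.566 0.058
side [141.2623, 0.68, -0.0025, -0.005, 254.9961]
  tip 0.52 0.862 0.066
16.75 [ 0.5445 -0.1597  0.2702] [ 3.1386e+00 -1.1000e-03  1.5531e+00] F [ 5.4  3.  -1. ] T [ 0.594 -0.918 -0.065] 0.0202 58.8
```

```bash
python3 -m jog '[[1,0,0,0,0.07],[1,0,0,0,0.14],[1,0,0,0,0.2],[1,0,0,0,0.2],[1,0,0,0,0.2]]'>/dev/null; python3 chk.py 1.2 && 
python3 -m jog '[[1,0,0,0,0.07],[1,0,0,0,0.14],[1,0,0,0,0.2],[1,0,0,0,0.2],[1,0,0,0,0.2]]'>/dev/null; python3 look.py
cat > rate.py <<'E'
from h import *
# needle and long mark bearings in the same centre frame (top view)
for c in("top","side"):
    print(c,"needle",needle(c),"mark",needle(c,0,.054,.066))
p,d=camera("top");q,d=camera("side")
import sys
cv2.imwrite(sys.argv[1],np.hstack([cv2.resize(x[a:a+75,b:b+100],(400,300),interpolation=2) for x,a,b in((p,130,240),(q,160,200))]))
E
python3 rate.py pics/v6.png
```

```text
17.35 needle 0.96 1.0 yaw 1.253 Tz -0.067
top [199.5117, 1.3, -0.0025, -0.005, 255.0]
  tip 0.57 1.327 0.061
side [124.8948, 1.3, -0.005, -0.005, 255.0]
  tip 0.53 2.209 0.198
18.05 [ 0.5448 -0.1597  0.2702] [ 3.1391e+00 -3.0000e-03  9.5310e-01] F [ 5.4  2.1 -1.2] T [ 0.586 -1.222 -0.032] 0.0202 58.7
top needle [199.611, 1.3, -0.0025, -0.005, 255.0] mark [100.9233, 1.66, -0.0025, -0.005, 255.0]
side needle [124.7627, 1.3, -0.005, -0.005, 255.0] mark [60.2377, 1.7, -0.005, 0.0, 255.0]
```

View pics/v6.png

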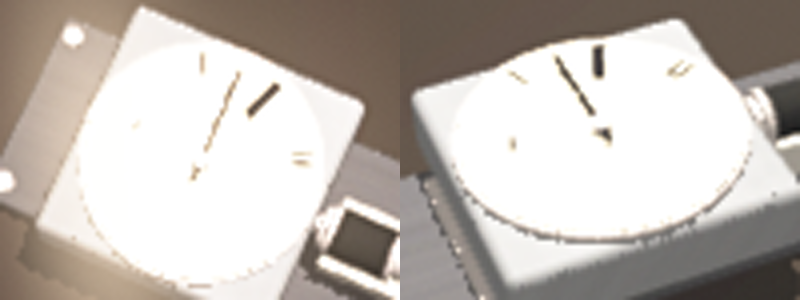

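Needle at 1.30, between the short mark and the long one, with the mark reading about 1.67. About 0.34 rad to go.

```bash
python3 -m jog '[[1,0,0,0,0.07],[1,0,0,0,0.14],[1,0,0,0,0.21],[1,0,0,0,0.21],[1,0,0,0,0.21]]'>/dev/null; python3 rate.py pics/v7.png
```

```text
top needle [172.7294, 1.66, -0.0025, -0.005, 255.0] mark [95.7969, 1.7, 0.0, -0.005, 255.0]
side needle [124.9142, 1.8, 0.0025, -0.005, 255.0] mark [63.9829, 1.7, -0.005, 0.0, 255.0]
```

View pics/v7.png

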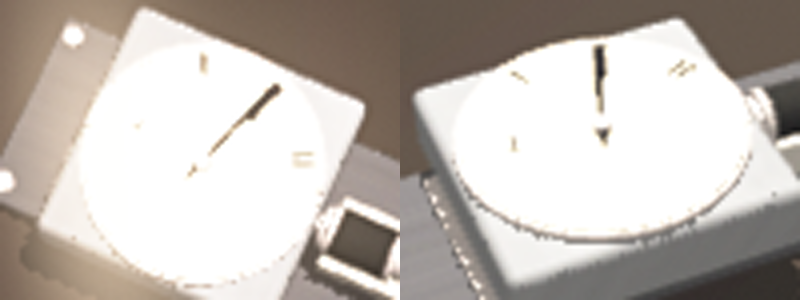

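The needle lies on the long mark in both views. Letting go and retreating upward.

```bash
python3 -m jog '[[-1,0,0,0,0],[-1,0,0,0,0],[-1,0,0,0,0],[-1,0,0,0,0],[-1,0,0,0,0]]'
python3 -m jog '[[-1,0,0,-0.15,0],[-1,0,0,-0.4,0],[-1,0,0,-0.7,0],[-1,0,0,-0.7,0],[-1,0,0,-0.7,0]]'; python3 rate.py pics/v8.png
```

```text
time: 19.65
ee_pos: [0.5434, -0.1601, 0.2697]
orientation: [-3.142, 0.0, 0.638]
contact_force: [-0.1, -0.1, 1.2]
finger_gap: 0.0851
grip_force: 0.0
time: 20.15
ee_pos: [0.5437, -0.1601, 0.376]
orientation: [3.139, -0.002, 0.638]
contact_force: [0.1, -0.0, -0.6]
finger_gap: 0.0853
grip_force: 0.0
top needle [173.0851, 1.66, -0.0025, -0.005, 255.0] mark [95.4438, 1.7, 0.0, -0.005, 255.0]
side needle [124.5854, 1.8, 0.0025, -0.005, 255.0] mark [63.5267, 1.7, -0.005, 0.0, 255.0]
```

View pics/v8.png

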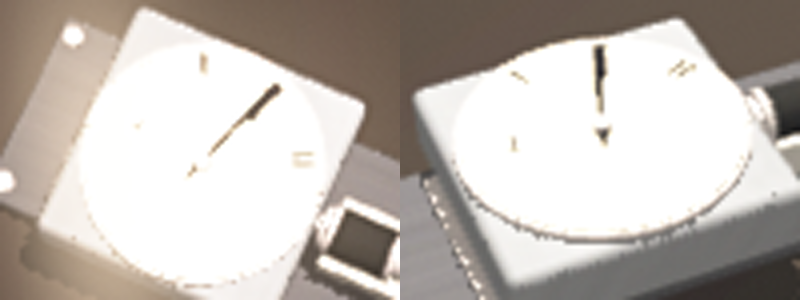

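The needle stays on the long mark after release, and the gripper is clear.

```bash
python3 -c "from rig import *; print(close_job())"
```

```text
the job is handed in; nothing more can be done
None
```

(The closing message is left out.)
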